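# Pack the filter-cube case and slide its cover shut

### The arm

A 7-joint arm with a two-finger parallel gripper is mounted at the origin on the work surface. World frame = base frame: x ahead of the robot, y to its left, z up, the work surface at z = 0. Lengths are in mm, angles in rad, forces in N, time in s.
With the tool pointing down it reaches from about 350 to 900 mm from the base axis. Payload 19.9 kg.
Tool frame: the origin (TCP) lies midway between the tips of the shut fingers; the grasp point (between the pads) lies arm.grip_point_offset behind it (arm.grip_point_offset is the distance from the TCP to the grasp point, in mm); z points along the fingers, y is the direction in which the jaws open and shut (so a half turn about z gives the same grasp; the last joint's range is limited). The gripper opens to 85 mm and grips with 20 to 120 N. Pads are 22 mm wide; open, the fingers measure 114 mm over their backs; the gripper's body (76 mm by 85 mm) begins 54 mm behind the grasp point. The pads swing forward as they close: fully open they stand 13 mm farther back than shut.
Start: joints at [-1.347, 0.417, -0.01, 1.614, 0.005, 1.111, -0.053], TCP at [163.563, 603.199, 231.26] pointing down, gripper open.
Joint ranges: [-2.81, 2.81], [-0.39, 2.02], [-1.27, 1.25], [0.06, 2.57], [-1.19, 4.33], [0.19, 2], [-2.82, 2.82]. Speed limits (rad/s): [1.89, 1.89, 2.39, 2.39, 3.01, 3.01, 3.01].

### API

Orientations are given as [roll, pitch, yaw] about the fixed x, y, z axes, in that order (R = Rz(yaw) Ry(pitch) Rx(roll)).
In Python, from station import arm gives the robot as it stands.
- The arm moves only by the shell command python3 -m crank 'ROWS' [FORCE]. ROWS is JSON, a list of rows, each a list of 5 numbers: the shift along the tool's x, y, z in m, then the turn about the tool's z in rad, then the closure, from 0 (fully open) to 1 (shut). A call has 1 to 10 rows; each row shifts and turns the pose as measured when the row begins, along the tool's axes as they then stand; what a row does not reach is not made up. A row lasts 1/12 s, in which the tool goes at most 41.7 mm and 7.16 degrees, less where a joint would pass 70% of its speed; a pose out of reach is approached as far as the arm can. A call with a gripper value outside its range is refused whole. The fingers move at their own pace and stop on an object; FORCE is the grip in N (left out, the last holds). Time passes only in rows, so rows that do not move let the fingers close. It gives the time, the measured TCP pose, the force and the opening at its end, in the units of the state.
- arm.get_state(): the state, without advancing time (a new reading comes with each control period).
- arm.capture(name): name is "side" or "top"; returns a dict with "color" (400x640x3 uint8, blue, green, red), "fx", "fy", "cx", "cy" (pixels), "R" (3x3) and "t" (3): a world point X has camera coordinates R X + t. Camera axes: x right, y down, z forward; pixel columns grow to the right and rows downward; lengths in mm; the calibration is good to about 2 mm. A picture is of the moment at which its call begins. There is no depth.
- arm.close_job(): hands the job in, once; it reports no verdict.
Trained networks look in the newest picture that a camera, given by its name, has taken for a name from the list of things; names that differ only in an ending like _2 or _b are one class to them, and where a whole thing is asked for, a point or a joint stands for the part that bears it (a point fixed in the world has none). Each returns a list of dicts, best first, with "score" (0 to 1); they miss things now and then, are a little off and sometimes report something else, mostly with a low value. They report only what shows in the picture. A call takes as long as a camera call.
- arm.trace(camera, label): "region" (400x640 bool, what is visible of it) and "pixel" ([column, row] in pixels, amid what is visible of it).
The state is a dict: "t": time; "joint_positions": joint angles; "joint_velocities": joint speeds; "joint_torque": joint torques, N m; "ee_pos": TCP position; "ee_rot": TCP orientation; "force": force on the tool from outside, world axes, zero at the start; "torque": the same for the moment, N m; "grip_width": finger opening in mm.
Only numpy, scipy, OpenCV 4.12 (cv2) and the standard library are available. Lean on these libraries where they do the work, as an engineer would, in place of code of your own. Each camera call takes 0.05 s, during which the arm holds its last target. There are 200 camera calls.

### The job

Pack the two loose microscope filter cubes upright into the two empty bays of the case and press them fully home, so that nothing stands above the rim; the bays are not equally deep, so feel which one takes the tall cube. Then slide the cover shut over the bays without forcing it, let go, and leave the other things on the bench alone.

Things in the scene. Friction and masses are not known exactly. Their poses are not given: they have to be found in the camera images.
- case: Fixed grey case, 65 mm (its x) by 258 mm (its y), rim 50 mm above the bench; origin at the centre of its underside, z up. Its -y half has three open bays in a row along y; its +y half is a closed deck where the cover is parked. Bays are 49 mm (x) by 37 mm (y) inside; x walls 8 mm, walls between bays 4 mm. One bay already holds a cube, the other two are empty.
- bay0 (a point): Centre of the mouth of the end bay (107 mm from the case's centre towards its -y), at rim height; axes as the case. Of the two empty bays one is 44 mm deep below the rim (for the tall cube), the other 32 mm (for the short cube); which is which changes each time and no pose tells it: touch the floor, or look.
- bay1 (a point): Centre of the mouth of the middle bay, at rim height, 41 mm from its neighbours. In every bay a steel leaf clip on both x walls slopes inward from 8 to 23 mm below the rim, where it sticks out 3.5 mm. The clips yield sideways (about 5 N each) and hold a cube up: it does not go home by its own weight, but takes a push of about 5 to 9 N, and then stays down.
- bay2 (a point): Centre of the mouth of the bay next to the deck, at rim height.
- packed_top (a point): Centre of the top of the black cube that is already packed and fixed in one of the bays, 2 mm below the rim: shows which bay is taken.
- tall_mid (a point): Centre (half-way up) of the tall loose filter cube: black block 46 mm (its x) by 34 mm (its y) by 42 mm high with a round glass in its flat top, standing upright on the bench, about 130 g. Home in the deep bay its top is 2 mm below the rim; in the shallow bay it would stick out 10 mm.
- short_mid (a point): Centre (half-way up) of the short loose filter cube: the same black block, 46 mm (its x) by 34 mm (its y), but 30 mm high, about 100 g. Home in the shallow bay its top is 2 mm below the rim.
- cover (a joint): Sliding aluminium cover of the case, m: about 0 parked on the deck (open), 0.127 shut over the three bays at its end stop; grows as it slides to the case's -y. Drag about 1.5 N. Its plate is 127 mm long, top 54.5 mm and underside 51.5 mm above the bench: anything standing 1.5 mm or more above the rim blocks it.
- cover_lug (a point): Centre of the top of the cover's upright push lug, a plate 50 mm (case x) by 8 mm (case y) standing 26 mm above the cover's top, across the cover near its +y end (9.5 mm from its edge); axes as the case. Push it towards the case's -y to shut.
- plate: Bystander: clear covered culture plate, 89 x 131 x 22 mm; origin at the centre of its underside.
- canister: Bystander: black objective canister, 42 mm across, 62 mm high; origin at the centre of its underside.
- sliderack: Bystander: small dark steel rack with glass slides, 90 x 60 x 39 mm; origin at the centre of its underside.

How it is judged:
By the outcome, as a careful person would: the job done as asked, in the order asked, and still so for the second after the job is handed in, with the robot touching nothing.
It also fails if it takes over 67 s, if anything falls off the work surface, if the arm or the gripper's body presses on something with over 40 N, if the wrist force passes 120 N, or if a joint passes its speed limit or range.

## Working session

There is one attempt and no reset: what is moved stays moved. The work goes in short steps, Python scripts to look and compute and a shell command to move; the robot and the scene stay as the last step left them, time stands still between calls to the robot, and variables do not carry over. Pictures are saved under pics/ and viewed, about 8 in all and at most 12, crops included, and the job is handed in when it is done.

```bash
ls; mkdir -p pics; cat > h.py <<'E'
import numpy as np, cv2
from station import arm
def ray(c,px,z):
    d=c["R"].T@np.array([(px[0]-c["cx"])/c["fx"],(px[1]-c["cy"])/c["fy"],1.]); o=-c["R"].T@c["t"]
    return o+d*(z-o[2])/d[2]
def proj(c,X):
    p=c["R"]@np.array(X,float)+c["t"]; return [c["fx"]*p[0]/p[2]+c["cx"],c["fy"]*p[1]/p[2]+c["cy"]]
E
python3 - <<'E'
from h import *
for n in("top","side"):
    c=arm.capture(n); cv2.imwrite(f"pics/{n}0.png",c["color"]); print(n,c["fx"],-c["R"].T@c["t"],c["R"].round(3).tolist())
    for l,z in(("case",50),("packed_top",48),("tall_mid",21),("short_mid",15),("cover_lug",80),("plate",11),("canister",31),("sliderack",20)):
        for r in arm.trace(n,l)[:2]: print(l,round(r["score"],2),np.round(r["pixel"]),ray(c,r["pixel"],z).round(),r["region"].sum())
print(arm.get_state(),arm.grip_point_offset)
E
```

```text
pics
top 377.3136441816158 [367.14056212  39.49670401 971.95218492] [[-0.042, -0.999, 0.003], [-0.973, 0.04, -0.229], [0.229, -0.013, -0.973]]
case 0.93 [309. 190.] [632.  60.  50.] 2591
packed_top 0.53 [326. 188.] [636.  18.  48.] 237
tall_mid 0.56 [397. 256.] [ 457. -153.   21.] 321
tall_mid 0.51 [445. 198.] [ 603. -292.   21.] 1006
short_mid 0.51 [307. 262.] [452.  74.  15.] 270
short_mid 0.35 [307. 192.] [637.  66.  15.] 2574
cover_lug 0.68 [293. 186.] [636.  99.  80.] 1529
cover_lug 0.26 [308. 193.] [615.  64.  80.] 2455
plate 0.61 [198. 244.] [512. 349.  11.] 1789
canister 0.84 [462. 260.] [ 441. -312.   31.] 339
sliderack 0.57 [447. 193.] [ 616. -299.   20.] 939
side 398.0336245975926 [ 513.69474205 -778.63316379  832.88896223] [[0.996, -0.086, -0.012], [-0.066, -0.662, -0.746], [0.056, 0.744, -0.665]]
case 0.66 [344. 224.] [637.  -5.  50.] 1932
case 0.6 [297. 162.] [520. 295.  50.] 694
packed_top 0.41 [342. 217.] [636.  23.  48.] 134
tall_mid 0.74 [284. 282.] [ 467. -164.   21.] 408
short_mid 0.59 [273. 216.] [439.  83.  15.] 244
cover_lug 0.83 [339. 196.] [632.  77.  80.] 83
[... 160 characters left out ...]
joint_positions': array([-1.34749241,  0.41739736, -0.01031831,  1.61359353,  0.00466655,
        1.11071196, -0.05299312]), 'joint_velocities': array([ 0.00049982, -0.0004628 ,  0.00143563,  0.00035412,  0.00084549,
        0.00039028,  0.00035658]), 'joint_torque': array([-2.14118336e-03, -8.64224768e+01,  6.77124280e-01, -4.35194314e+01,
        1.91033789e-02,  2.00946655e-03,  6.58973249e-05]), 'ee_pos': array([163.54760677, 603.20173343, 231.26436711]), 'ee_rot': array([-3.14150655e+00,  2.87733606e-06,  2.87680055e+00]), 'force': array([ 0.47812021, -0.1018535 ,  0.06997459]), 'torque': array([ 0.03133646, -0.04537538,  0.03806191]), 'grip_width': 85.55442124392776} 18.700000000000003
```

```bash
python3 - <<'E'
import cv2
a=cv2.imread("pics/top0.png")[165:285,255:415];cv2.imwrite("pics/a.png",cv2.resize(a,None,fx=5,fy=5,interpolation=2))
b=cv2.imread("pics/side0.png")[170:310,230:390];cv2.imwrite("pics/b.png",cv2.resize(b,None,fx=4,fy=4,interpolation=2))
E
```

```text
(no output)
```

View pics/a.png

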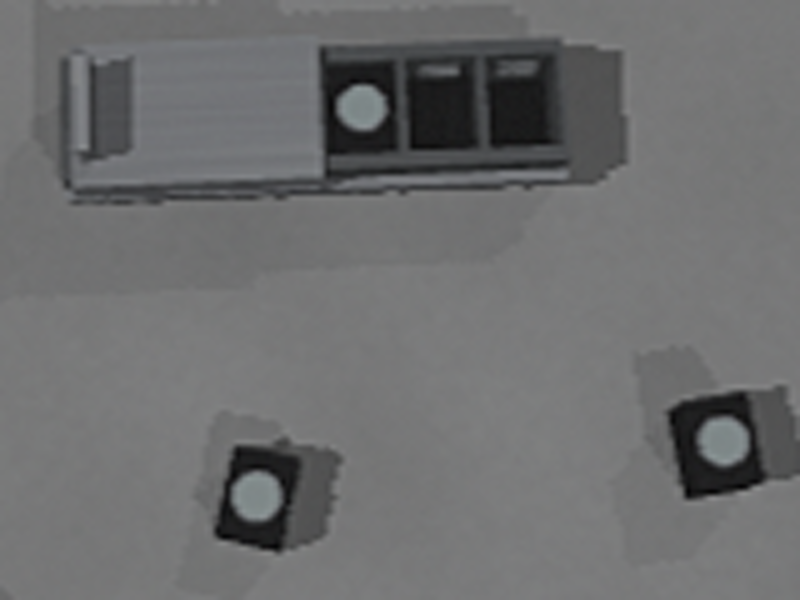

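View pics/b.png

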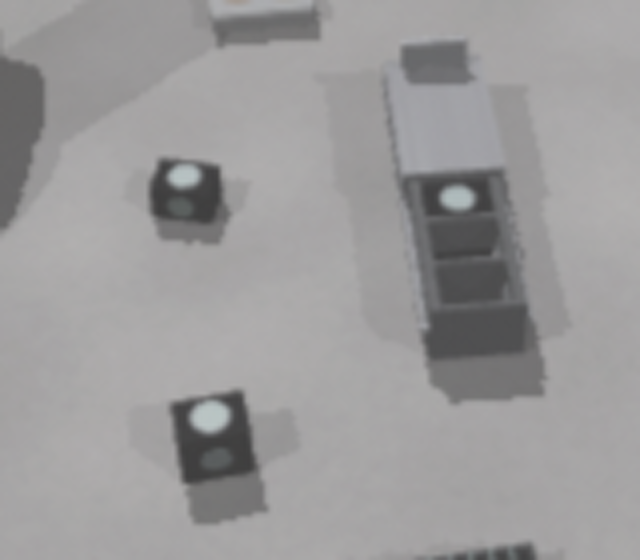

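```bash
python3 - <<'E'
from h import *
from scipy.optimize import least_squares
T=arm.capture("top");S=arm.capture("side")
a=lambda p:(255+(p[0]+.5)/5-.5,165+(p[1]+.5)/5-.5)
b=lambda p:(230+(p[0]+.5)/4-.5,170+(p[1]+.5)/4-.5)
for n,p,q,z in(("packed",(362,106),(457,198),48),("tall",(723,440),(210,416),42),("short",(257,495),(184,176),30)):
    A,B=ray(T,a(p),z),ray(S,b(q),z)
    f=lambda X:np.r_[np.array(proj(T,X))-a(p),np.array(proj(S,X))-b(q)]
    print(n,A.round(1),B.round(1),"tri",least_squares(f,A).x.round(1))
for n,p,z in(("bay1",(441,102),50),("bay0",(521,100),50),("lug",(80,103),80.5),("nearL",(328,170),50),("nearR",(566,160),50),("farL",(325,48),50),("farR",(560,40),50),
 ("t",(668,412),42),("t",(748,393),42),("t",(765,482),42),("t",(687,498),42),("s",(235,447),30),("s",(302,457),30),("s",(280,550),30),("s",(216,535),30)): print(n,ray(T,a(p),z).round(1))
for n,p,z in(("lugside",(435,42),80.5),("rimNL",(428,306),50),("rimNR",(524,304),50),("coverL",(404,174),54),("coverR",(502,168),54)):print(n,ray(S,b(p),z).round(1))
E
```

```text
packed [640.9  14.8  48. ] [640.4  15.1  48. ] tri [640.6  14.8  48.3]
tall [ 464.  -155.4   42. ] [ 463.8 -155.4   42. ] tri [ 463.9 -155.4   42.1]
short [447.8  75.3  30. ] [447.5  75.8  30. ] tri [447.6  75.3  30.5]
bay1 [640.7 -25.4  50. ]
bay0 [640.1 -66.2  50. ]
lug [638.5 154.3  80.5]
nearL [607.4  33.5  50. ]
nearR [607.6 -86.9  50. ]
farL [672.   32.5  50. ]
farR [671.3 -88.3  50. ]
t [ 478.9 -129.5   42. ]
t [ 486.7 -169.9   42. ]
t [ 442.6 -174.2   42. ]
t [ 436.5 -135.3   42. ]
s [472.   85.5  30. ]
s [465.6  52.3  30. ]
s [420.5  64.9  30. ]
s [429.1  96.1  30. ]
lugside [640.7 150.3  80.5]
rimNL [608.  -85.3  50. ]
rimNR [670.7 -89.6  50. ]
coverL [605.2  36.8  54. ]
coverR [675.3  36.1  54. ]
```

```bash
cat >> h.py <<'E'
def go(X,yaw=np.pi):
    s=arm.get_state(); from scipy.spatial.transform import Rotation as Ro
    R=Ro.from_euler("xyz",s["ee_rot"]).as_matrix(); d=R.T@(np.array(X)-s["ee_pos"])
    y=s["ee_rot"][2]; t=(y-yaw+np.pi/2)%np.pi-np.pi/2
    print("t",s["t"],"pos",s["ee_pos"].round(1),"rot",s["ee_rot"].round(3),"F",s["force"].round(1),"w",round(s["grip_width"],1),"shift mm",d.round(1),"turn",round(t,3))
E
python3 -m crank '[[0.03,-0.02,0,-0.09,1],[0,-0.04,0,-0.09,1],[0,-0.04,0,-0.085,1]]' 40
python3 -c "
from h import *
go([640.6,-25.5,100])"
```

```text
t: 1.25
ee_pos: [118.1, 514.6, 229.6]
ee_rot: [3.141, 0.001, -3.135]
force: [-0.0, -0.1, 0.4]
grip_width: 51.7
t 1.25 pos [118.1 514.6 229.6] rot [ 3.141e+00  1.000e-03 -3.135e+00] F [-0.  -0.1  0.4] w 51.7 shift mm [-519.  -543.4  129.6] turn 0.006
```

```bash
python3 -m crank '[[-0.028,-0.029,0.006,0,1],[-0.028,-0.029,0.006,0,1],[-0.028,-0.029,0.006,0,1],[-0.028,-0.029,0.006,0,1],[-0.028,-0.029,0.006,0,1],[-0.028,-0.029,0.006,0,1],[-0.028,-0.029,0.006,0,1],[-0.028,-0.029,0.006,0,1],[-0.028,-0.029,0.006,0,1],[-0.028,-0.029,0.006,0,1]]'
python3 -c "
from h import *
go([640.6,-25.5,100])"
```

```text
t: 2.08
ee_pos: [402.7, 220.5, 170.5]
ee_rot: [3.132, 0.004, -3.113]
force: [1.3, 1.9, -0.8]
grip_width: -0.1
t 2.0833 pos [402.7 220.5 170.5] rot [ 3.132  0.004 -3.113] F [ 1.3  1.9 -0.8] w -0.1 shift mm [-230.5 -253.4   69.1] turn 0.029
```

```bash
python3 -m crank '[[-0.028,-0.031,0.008,0.01,1],[-0.028,-0.031,0.008,0.01,1],[-0.028,-0.031,0.008,0.01,1],[-0.028,-0.031,0.008,0,1],[-0.028,-0.031,0.008,0,1],[-0.028,-0.031,0.008,0,1],[-0.028,-0.031,0.008,0,1],[-0.025,-0.028,0.008,0,1],[-0.008,-0.009,0,0,1],[0,0,0,0,1]]'
python3 -c "
from h import *
go([640.6,-25.5,60])
c=arm.capture('side');cv2.imwrite('pics/s1.png',cv2.resize(c['color'][150:290,280:440],None,fx=5,fy=5,interpolation=2)[:600,:800])"
```

```text
t: 2.92
ee_pos: [633.3, -38.6, 105.7]
ee_rot: [3.134, 0.008, 3.134]
force: [0.7, -0.5, 0.9]
grip_width: 0.5
t 2.9167 pos [633.3 -38.6 105.7] rot [3.134 0.008 3.134] F [ 0.7 -0.5  0.9] w 0.5 shift mm [-6.8 12.8 45.9] turn -0.008
```

```bash
python3 -m crank '[[-0.004,0.007,0.02,-0.008,1],[-0.003,0.006,0.02,0,1],[0,0,0.003,0,1],[0,0,0,0,1]]'
python3 -c "
from h import *
go([640.6,-25.5,25])
c=arm.capture('side');cv2.imwrite('pics/s1.png',cv2.resize(c['color'][120:260,280:440],None,fx=5,fy=5,interpolation=2)[:600,:800])"
```

```text
t: 3.3
ee_pos: [639.1, -21.1, 63.0]
ee_rot: [3.132, 0.009, -3.139]
force: [0.4, 0.5, 1.3]
grip_width: 0.1
t 3.3 pos [639.1 -21.1  63. ] rot [ 3.132  0.009 -3.139] F [0.4 0.5 1.3] w 0.1 shift mm [-1.2 -4.8 37.9] turn 0.002
```

View pics/s1.png

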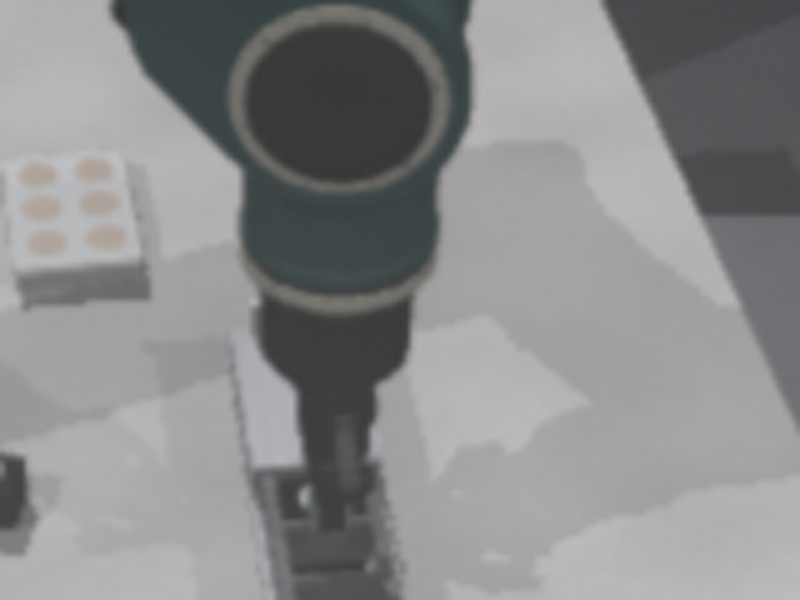

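The closed fingers (tip at about 330,520 in the crop) stand just above the middle bay, consistent with my estimates. I'll centre them and probe.

```bash
python3 -m crank '[[-0.001,-0.004,0,0,1],[0,0,0.01,0,1],[0,0,0.01,0,1],[0,0,0.008,0,1],[0,0,0.004,0,1],[0,0,0.002,0,1]]'
python3 -c "
from h import *
go([640.6,-25.5,25])"
```

```text
t: 3.85
ee_pos: [641.3, -24.6, 30.2]
ee_rot: [3.132, 0.014, -3.138]
force: [0.2, 0.5, -0.3]
grip_width: 0.0
t 3.85 pos [641.3 -24.6  30.2] rot [ 3.132  0.014 -3.138] F [ 0.2  0.5 -0.3] w 0.0 shift mm [ 0.8 -1.   5.1] turn 0.003
```

```bash
python3 -m crank '[[0,0,0.005,0,1],[0,0,0.005,0,1],[0,0,0.003,0,1],[0,0,0.002,0,1],[0,0,0.002,0,1]]'
python3 -c "
from h import *
go([640.6,-25.5,13])"
```

```text
t: 4.27
ee_pos: [641.7, -24.7, 18.0]
ee_rot: [3.129, 0.013, -3.139]
force: [-18.6, 1.2, 40.5]
grip_width: -0.3
t 4.2667 pos [641.7 -24.7  18. ] rot [ 3.129  0.013 -3.139] F [-18.6   1.2  40.5] w -0.3 shift mm [ 1.1 -0.9  4.9] turn 0.003
```

Floor felt at z = 18.0, which is 32 mm below the rim. So the middle bay is the shallow one, and the tall cube goes in bay0.

```bash
python3 -m crank '[[0.001,0,-0.025,0,1],[0,0,-0.035,0,1],[0.02,-0.015,-0.02,-0.05,0],[0.03,-0.022,0,-0.05,0],[0.03,-0.022,0,-0.03,0],[0.03,-0.022,0,0,0],[0.03,-0.022,0,0,0],[0.015,-0.01,0,0,0],[0,0,0,0,0]]'
python3 -c "
from h import *
go([463.9,-155.4,80],np.pi+.13)"
```

```text
t: 5.02
ee_pos: [491.8, -156.2, 98.0]
ee_rot: [3.131, 0.018, -2.998]
force: [-0.0, -1.4, -0.5]
grip_width: 83.2
t 5.0167 pos [ 491.8 -156.2   98. ] rot [ 3.131  0.018 -2.998] F [-0.  -1.4 -0.5] w 83.2 shift mm [27.8  4.6 17.5] turn 0.013
```

```bash
python3 -m crank '[[0.02,0.003,0.012,0.01,0.2],[0.008,0.001,0.012,0,0.2],[0,0,0.005,0,0.2]]'
python3 -c "
from h import *
go([463.9,-155.4,19],np.pi+.13)
c=arm.capture('side');cv2.imwrite('pics/s2.png',cv2.resize(c['color'][220:320,220:353],None,fx=6,fy=6,interpolation=2)[:600,:800])"
```

```text
t: 5.27
ee_pos: [464.5, -156.9, 69.0]
ee_rot: [3.132, 0.022, -3.011]
force: [0.5, -0.7, -0.5]
grip_width: 68.6
t 5.2667 pos [ 464.5 -156.9   69. ] rot [ 3.132  0.022 -3.011] F [ 0.5 -0.7 -0.5] w 68.6 shift mm [ 1.5  1.1 50. ] turn 0.0
```

View pics/s2.png

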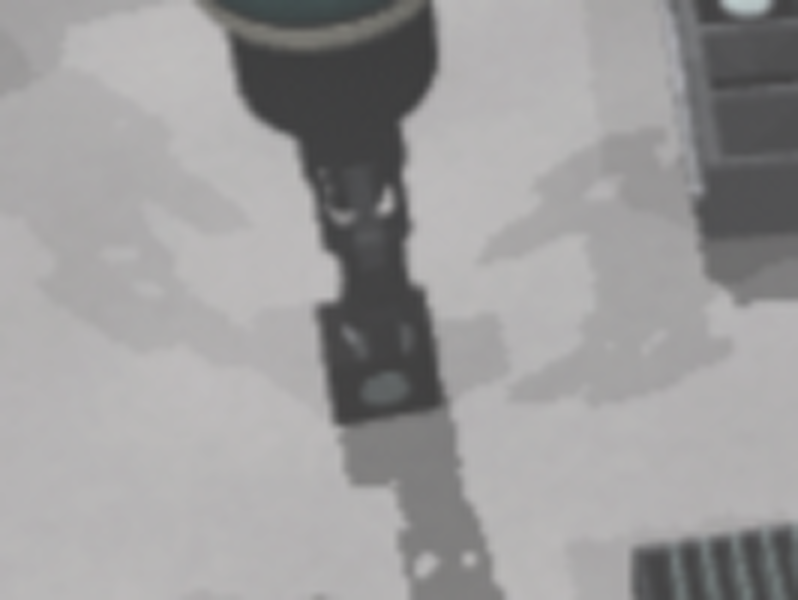

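The fingers straddle the tall cube (380,360), centred and aligned in yaw. I'll descend and grip.

```bash
python3 -m crank '[[0.001,0.001,0.02,0,0.2],[0,0,0.015,0,0.2],[0,0,0.01,0,0.2],[0,0,0.003,0,0.2],[0,0,0,0,0.9],[0,0,0,0,0.9],[0,0,0,0,0.9],[0,0,0,0,0.9]]' 50
python3 -c "
from h import *
go([463.9,-155.4,19],np.pi+.13)"
```

```text
t: 5.98
ee_pos: [471.7, -153.8, 21.2]
ee_rot: [3.133, 0.027, -3.007]
force: [-0.1, 0.3, -1.8]
grip_width: 32.8
t 5.9833 pos [ 471.7 -153.8   21.2] rot [ 3.133  0.027 -3.007] F [-0.1  0.3 -1.8] w 32.8 shift mm [ 8.  -0.6  2. ] turn 0.005
```

```bash
python3 -m crank '[[0,0,0,0,0.3],[0,0,0,0,0.3],[0.005,0,0,0.004,0.3],[0.003,0,0,0,0.3],[0,0,0,0,0.3]]'
python3 -c "
from h import *
go([463.9,-155.4,19],np.pi+.13)"
```

```text
t: 6.4
ee_pos: [464.1, -155.1, 22.7]
ee_rot: [3.134, 0.029, -3.011]
force: [0.0, 0.8, 0.2]
grip_width: 59.7
t 6.4 pos [ 464.1 -155.1   22.7] rot [ 3.134  0.029 -3.011] F [0.  0.8 0.2] w 59.7 shift mm [ 0.3 -0.3  3.7] turn 0.001
```

```bash
python3 -m crank '[[0,0,0.003,0,0.9],[0,0,0,0,0.9],[0,0,0,0,0.9],[0,0,0,0,0.9],[0,0,0,0,0.9],[0,0,0,0,0.9]]' 50
python3 -c "
from h import *
go([640.4,-66.4,100])"
```

```text
t: 6.9
ee_pos: [464.1, -155.2, 19.9]
ee_rot: [3.133, 0.03, -3.011]
force: [-1.3, -0.1, 2.9]
grip_width: 33.0
t 6.9 pos [ 464.1 -155.2   19.9] rot [ 3.133  0.03  -3.011] F [-1.3 -0.1  2.9] w 33.0 shift mm [-188.7   65.7  -74. ] turn 0.13
```

```bash
python3 -m crank '[[0,0,-0.025,0,0.9],[0,0,-0.025,0.06,0.9],[0,0,-0.025,0.07,0.9],[-0.03,0.014,-0.005,0,0.9],[-0.03,0.014,0,0,0.9],[-0.03,0.014,0,0,0.9],[-0.03,0.014,0,0,0.9],[-0.03,0.014,0,0,0.9],[-0.01,0.005,0,0,0.9],[0,0,0,0,0.9]]' 50
python3 -c "
from h import *
go([640.4,-66.4,75])"
```

```text
t: 7.73
ee_pos: [627.0, -78.2, 107.1]
ee_rot: [3.127, 0.025, 3.132]
force: [-0.5, -0.5, -1.0]
grip_width: 33.2
t 7.7333 pos [627.  -78.2 107.1] rot [3.127 0.025 3.132] F [-0.5 -0.5 -1. ] w 33.2 shift mm [-12.5  11.5  32.6] turn -0.01
```

```bash
python3 -m crank '[[-0.007,0.006,0.012,-0.01,0.9],[-0.005,0.005,0.01,0,0.9],[0,0,0.007,0,0.9],[0,0,0,0,0.9]]' 50
python3 -c "
from h import *
go([640.4,-66.4,75])
c=arm.capture('side');cv2.imwrite('pics/s3.png',cv2.resize(c['color'][190:265,310:410],None,fx=8,fy=8,interpolation=2)[:600,:800])"
```

```text
t: 8.07
ee_pos: [638.9, -66.7, 75.8]
ee_rot: [3.128, 0.023, -3.141]
force: [-0.8, -0.2, -2.0]
grip_width: 32.9
t 8.0667 pos [638.9 -66.7  75.8] rot [ 3.128  0.023 -3.141] F [-0.8 -0.2 -2. ] w 32.9 shift mm [-1.4  0.2  0.8] turn 0.001
```

View pics/s3.png

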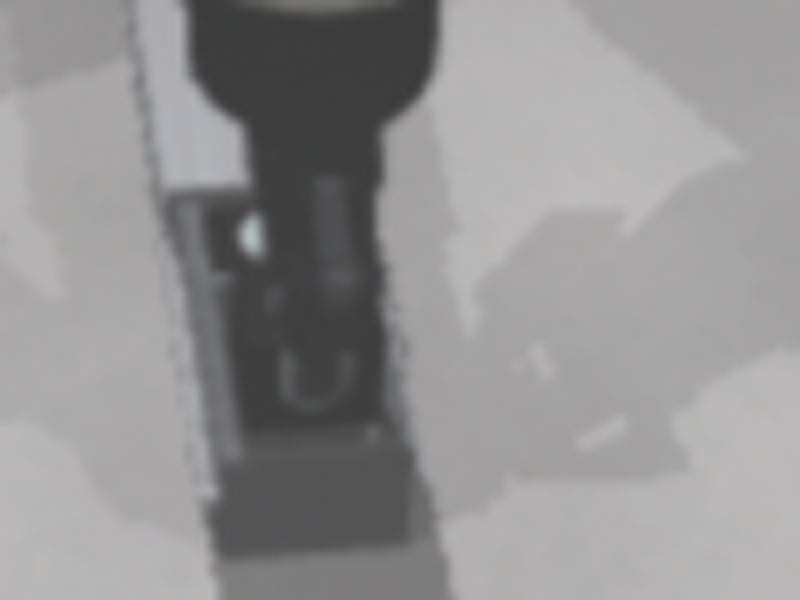

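The cube (crop 240–382 × up to 430) hangs over the end bay, inside the rim lines. I'll shift 1.4 mm in x and lower while watching the force.

```bash
python3 -m crank '[[-0.0014,0,0.003,0,0.9],[0,0,0.003,0,0.9],[0,0,0.003,0,0.9],[0,0,0.002,0,0.9]]' 50
python3 -c "
from h import *
go([640.4,-66.4,58])
c=arm.capture('side'); print(ray(c,(310+240/8,190+425/8),56),ray(c,(310+382/8,190+425/8),56))"
```

```text
t: 8.45
ee_pos: [640.2, -68.5, 66.2]
ee_rot: [3.129, 0.025, 3.139]
force: [-0.5, 3.1, -0.0]
grip_width: 32.6
t 8.45 pos [640.2 -68.5  66.2] rot [3.129 0.025 3.139] F [-0.5  3.1 -0. ] w 32.6 shift mm [0.  2.  8.2] turn -0.002
[617.29353051 -81.05935136  56.        ] [663.47430182 -85.56903675  56.        ]
```

```bash
python3 -m crank '[[0,0.002,0.002,0,0.9],[0,0,0.003,0,0.9],[0,0,0.003,0,0.9],[0,0,0.002,0,0.9]]' 50
python3 -c "
from h import *
go([640.4,-66.4,52])"
```

```text
t: 8.83
ee_pos: [640.6, -66.4, 55.7]
ee_rot: [3.129, 0.025, 3.139]
force: [-0.3, 0.2, -1.3]
grip_width: 33.2
t 8.8333 pos [640.6 -66.4  55.7] rot [3.129 0.025 3.139] F [-0.3  0.2 -1.3] w 33.2 shift mm [ 0.3 -0.   3.7] turn -0.002
```

```bash
python3 -m crank '[[0,0,0.003,0,0.9],[0,0,0.002,0,0.9],[0,0,0,0,0.9]]' 50
python3 -c "
from h import *
go([640.4,-66.4,50])"
```

```text
t: 9.08
ee_pos: [640.7, -66.4, 50.0]
ee_rot: [3.129, 0.025, 3.139]
force: [-0.7, 0.2, 1.2]
grip_width: 33.2
t 9.0833 pos [640.7 -66.4  50. ] rot [3.129 0.025 3.139] F [-0.7  0.2  1.2] w 33.2 shift mm [ 0.3 -0.   0. ] turn -0.002
```

```bash
python3 -m crank '[[0,0,0,0,0.35],[0,0,0,0,0.35],[0,0,0,0,0.35],[0,0,-0.015,0,0.35],[0,0,-0.025,0,0.6],[0,0,-0.002,0,1],[0,0,0,0,1],[0,0,0,0,1],[0,0,0,0,1]]' 50
python3 -c "
from h import *
go([640.4,-66.4,74])"
```

```text
t: 9.83
ee_pos: [640.3, -67.3, 97.7]
ee_rot: [3.129, 0.028, 3.139]
force: [0.1, 0.2, -0.5]
grip_width: 0.0
t 9.8333 pos [640.3 -67.3  97.7] rot [3.129 0.028 3.139] F [ 0.1  0.2 -0.5] w 0.0 shift mm [ 0.5  0.6 23.7] turn -0.003
```

```bash
python3 -m crank '[[0,0.001,0.01,0,1],[0,0,0.01,0,1],[0,0,0.005,0,1],[0,0,0.004,0,1],[0,0,0.004,0,1],[0,0,0.004,0,1],[0,0,0.004,0,1]]' 50
python3 -c "
from h import *
go([640.4,-66.4,48])"
```

```text
t: 10.42
ee_pos: [640.9, -65.8, 51.0]
ee_rot: [3.129, 0.025, 3.139]
force: [-0.3, 0.5, 5.6]
grip_width: 0.3
t 10.4167 pos [640.9 -65.8  51. ] rot [3.129 0.025 3.139] F [-0.3  0.5  5.6] w 0.3 shift mm [ 0.6 -0.7  3. ] turn -0.003
```

```bash
python3 -m crank '[[0,0,0.002,0,1],[0,0,0.002,0,1],[0,0,0.002,0,1],[0,0,0.001,0,1]]' 50
python3 -c "
from h import *
go([640.4,-66.4,48])"
```

```text
t: 10.75
ee_pos: [642.0, -65.4, 48.1]
ee_rot: [3.126, 0.026, 3.138]
force: [-9.8, 2.1, 19.4]
grip_width: 0.0
t 10.75 pos [642.  -65.4  48.1] rot [3.126 0.026 3.138] F [-9.8  2.1 19.4] w 0.0 shift mm [ 1.6 -1.   0.1] turn -0.003
```

```bash
python3 -m crank '[[0.002,0,-0.02,0,1],[0,0,-0.03,0,1],[0.01,0.01,-0.02,0.06,0.2],[0.03,0.022,0,0.06,0.2],[0.03,0.022,0,0.06,0.2],[0.03,0.022,0,0.06,0.2],[0.03,0.022,0,0,0.2],[0.02,0.015,0,0,0.2],[0,0,0,0,0.2]]' 50
python3 -c "
from h import *
go([447.6,75.3,70],np.pi-.25)"
```

```text
t: 11.5
ee_pos: [499.5, 70.8, 113.5]
ee_rot: [3.124, 0.014, 2.882]
force: [1.5, 1.2, -0.2]
grip_width: 68.0
t 11.5 pos [499.5  70.8 113.5] rot [3.124 0.014 2.882] F [ 1.5  1.2 -0.2] w 68.0 shift mm [52.  -9.8 42.6] turn -0.01
```

```bash
python3 -m crank '[[0.025,-0.004,0.01,-0.01,0.25],[0.02,-0.004,0.012,0,0.25],[0.006,-0.001,0.015,0,0.25],[0,0,0.005,0,0.25],[0,0,0,0,0.25]]' 50
python3 -c "
from h import *
go([447.6,75.3,11],np.pi-.25)
c=arm.capture('side');cv2.imwrite('pics/s4.png',cv2.resize(c['color'][160:260,210:343],None,fx=6,fy=6,interpolation=2)[:600,:800])"
```

```text
t: 11.92
ee_pos: [445.5, 77.3, 67.7]
ee_rot: [3.125, 0.013, 2.897]
force: [0.5, 0.1, -0.9]
grip_width: 64.0
t 11.9167 pos [445.5  77.3  67.7] rot [3.125 0.013 2.897] F [ 0.5  0.1 -0.9] w 64.0 shift mm [-1.8 -2.3 56.7] turn 0.005
```

View pics/s4.png

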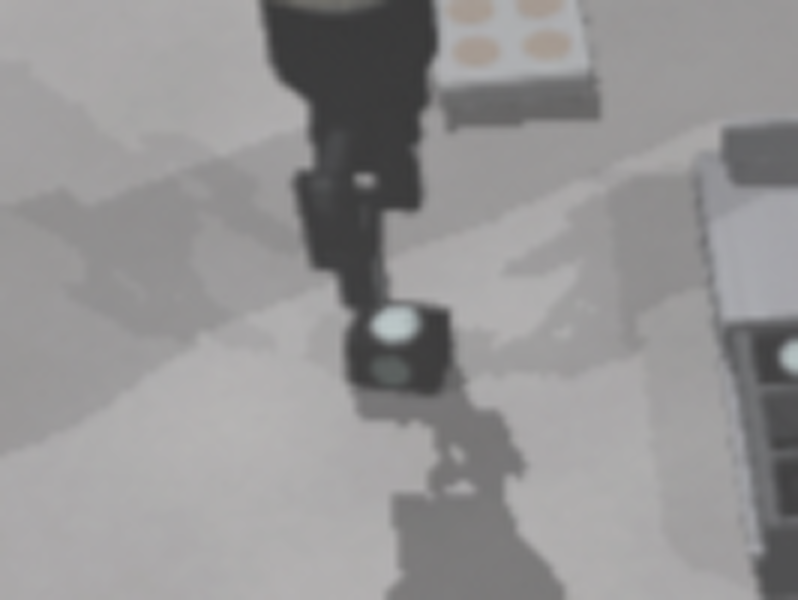

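The gripper stands above the short cube (395,345) with matching yaw. I'll descend in two stages.

```bash
python3 -m crank '[[-0.002,-0.002,0.015,0,0.25],[0,0,0.015,0,0.25],[0,0,0.005,0,0.25],[0,0,0,0,0.25]]' 50
python3 -c "
from h import *
go([447.6,75.3,11],np.pi-.25)"
```

```text
t: 12.3
ee_pos: [452.3, 74.5, 33.8]
ee_rot: [3.124, 0.017, 2.894]
force: [-0.2, 0.7, -0.8]
grip_width: 64.2
t 12.3 pos [452.3  74.5  33.8] rot [3.124 0.017 2.894] F [-0.2  0.7 -0.8] w 64.2 shift mm [ 5.1 -0.8 22.7] turn 0.003
```

```bash
python3 -m crank '[[0.004,-0.001,0.01,0,0.25],[0.003,0,0.008,0,0.25],[0.001,0,0.003,0,0.25],[0,0,0,0,0.25]]' 50
python3 -c "
from h import *
go([447.6,75.3,11],np.pi-.25)"
```

```text
t: 12.63
ee_pos: [447.2, 75.6, 14.0]
ee_rot: [3.123, 0.019, 2.893]
force: [0.2, -0.5, 0.7]
grip_width: 64.3
t 12.6333 pos [447.2  75.6  14. ] rot [3.123 0.019 2.893] F [ 0.2 -0.5  0.7] w 64.3 shift mm [-0.4 -0.2  3. ] turn 0.001
```

```bash
python3 -m crank '[[0,0,0.003,0,0.25],[0,0,0,0,0.9],[0,0,0,0,0.9],[0,0,0,0,0.9],[0,0,0,0,0.9],[0,0,0,0,0.9],[0,0,0,0,0.9]]' 50
python3 -c "
from h import *
go([640.5,-25.4,100])"
```

```text
t: 13.22
ee_pos: [448.7, 76.0, 12.9]
ee_rot: [3.121, 0.021, 2.893]
force: [-0.4, 0.9, -1.2]
grip_width: 33.3
t 13.2167 pos [448.7  76.   12.9] rot [3.121 0.021 2.893] F [-0.4  0.9 -1.2] w 33.3 shift mm [-212.6  -49.4  -83.7] turn -0.248
```

```bash
python3 -m crank '[[0,0,-0.025,0,0.9],[0,0,-0.025,-0.08,0.9],[0,0,-0.02,-0.08,0.9],[-0.03,-0.014,0,-0.08,0.9],[-0.03,-0.015,0,-0.008,0.9],[-0.03,-0.016,0,0,0.9],[-0.03,-0.016,0,0,0.9],[-0.03,-0.016,0,0,0.9],[-0.015,-0.008,0,0,0.9],[0,0,0,0,0.9]]' 50
python3 -c "
from h import *
go([641.6,-25.4,68])"
```

```text
t: 14.05
ee_pos: [616.9, -14.4, 89.5]
ee_rot: [3.128, 0.025, -3.124]
force: [-0.3, 0.5, -1.4]
grip_width: 33.1
t 14.05 pos [616.9 -14.4  89.5] rot [ 3.128  0.025 -3.124] F [-0.3  0.5 -1.4] w 33.1 shift mm [-24.  -11.8  21.9] turn 0.018
```

```bash
python3 -m crank '[[-0.013,-0.006,0.005,0.015,0.9],[-0.01,-0.005,0.005,0,0.9],[-0.001,0,0.005,0,0.9],[0,0,0.003,0,0.9],[0,0,0,0,0.9]]' 50
python3 -c "
from h import *
go([641.6,-25.4,65])
c=arm.capture('side');cv2.imwrite('pics/s5.png',cv2.resize(c['color'][180:255,310:410],None,fx=8,fy=8,interpolation=2)[:600,:800])"
```

```text
t: 14.47
ee_pos: [641.0, -25.4, 69.9]
ee_rot: [3.128, 0.023, -3.14]
force: [0.2, 0.3, -1.3]
grip_width: 33.0
t 14.4667 pos [641.  -25.4  69.9] rot [ 3.128  0.023 -3.14 ] F [ 0.2  0.3 -1.3] w 33.0 shift mm [-0.5 -0.1  4.9] turn 0.001
```

View pics/s5.png

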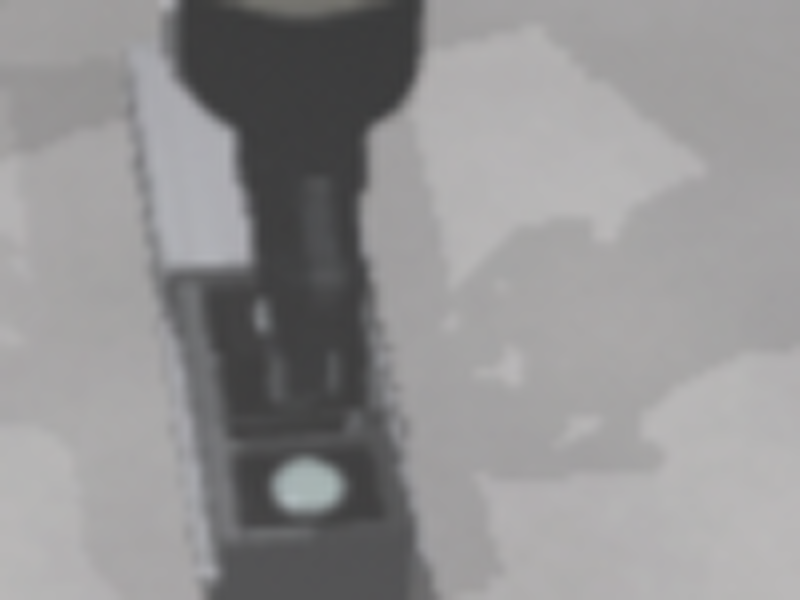

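The tall cube sits below the rim in bay0 (308,487), and the short cube hangs centred over bay1. I'll insert it.

```bash
python3 -m crank '[[-0.0005,0,0.003,0,0.9],[0,0,0.003,0,0.9],[0,0,0.003,0,0.9],[0,0,0.002,0,0.9],[0,0,0,0,0.9]]' 50
python3 -c "
from h import *
go([641.6,-25.4,49])"
```

```text
t: 14.93
ee_pos: [641.2, -24.3, 59.8]
ee_rot: [3.128, 0.025, -3.139]
force: [-0.5, -1.9, -0.9]
grip_width: 33.0
t 14.9333 pos [641.2 -24.3  59.8] rot [ 3.128  0.025 -3.139] F [-0.5 -1.9 -0.9] w 33.0 shift mm [-0.2 -1.2 10.8] turn 0.003
```

```bash
python3 -m crank '[[0,-0.0008,0.003,0,0.9],[0,0,0.003,0,0.9],[0,0,0.002,0,0.9],[0,0,0.0015,0,0.9],[0,0,0,0,0.9]]' 50
python3 -c "
from h import *
go([641.6,-25.4,49])"
```

```text
t: 15.35
ee_pos: [641.3, -24.4, 49.8]
ee_rot: [3.127, 0.025, -3.139]
force: [-3.1, -0.7, 9.0]
grip_width: 32.7
t 15.35 pos [641.3 -24.4  49.8] rot [ 3.127  0.025 -3.139] F [-3.1 -0.7  9. ] w 32.7 shift mm [-0.3 -1.   0.8] turn 0.003
```

```bash
python3 -m crank '[[0,0,-0.001,0,0.35],[0,0,0,0,0.35],[0,0,0,0,0.35],[0,0,-0.015,0,0.35],[0,0,-0.025,0,0.6],[0,0,-0.002,0,1],[0,0,0,0,1],[0,0,0,0,1],[0,0,0,0,1]]' 50
python3 -c "
from h import *
go([641,-25.4,70])"
```

```text
t: 16.1
ee_pos: [640.4, -24.7, 97.4]
ee_rot: [3.127, 0.026, -3.138]
force: [-0.5, -0.2, 0.3]
grip_width: 0.3
t 16.1 pos [640.4 -24.7  97.4] rot [ 3.127  0.026 -3.138] F [-0.5 -0.2  0.3] w 0.3 shift mm [ 0.1 -1.1 27.4] turn 0.003
```

```bash
python3 -m crank '[[0,-0.0005,0.01,0,1],[0,0,0.01,0,1],[0,0,0.004,0,1],[0,0,0.004,0,1],[0,0,0.004,0,1],[0,0,0.004,0,1],[0,0,0.004,0,1]]' 50
python3 -c "
from h import *
go([641,-25.4,48])"
```

```text
t: 16.68
ee_pos: [640.6, -24.8, 52.1]
ee_rot: [3.127, 0.023, -3.139]
force: [-0.8, -0.8, 6.2]
grip_width: 0.5
t 16.6833 pos [640.6 -24.8  52.1] rot [ 3.127  0.023 -3.139] F [-0.8 -0.8  6.2] w 0.5 shift mm [-0.3 -0.6  4.1] turn 0.003
```

```bash
python3 -m crank '[[0,0,0.002,0,1],[0,0,0.002,0,1],[0,0,0.002,0,1],[0,0,0.002,0,1]]' 50
python3 -c "
from h import *
go([638,170,100])"
```

```text
t: 17.02
ee_pos: [641.7, -24.7, 47.9]
ee_rot: [3.125, 0.024, -3.139]
force: [-22.5, 1.7, 47.9]
grip_width: 0.0
t 17.0167 pos [641.7 -24.7  47.9] rot [ 3.125  0.024 -3.139] F [-22.5   1.7  47.9] w 0.0 shift mm [  1.9 195.6 -48.9] turn 0.003
```

```bash
python3 -m crank '[[0.002,0,-0.025,0,1],[0,0,-0.035,0,1],[0,0.035,-0.005,0,1],[0,0.038,0,0,1],[0,0.038,0,0,1],[0,0.038,0,0,1],[0,0.035,0,0,1],[0,0.015,0,0,1],[0,0,0,0,1]]' 50
python3 -c "
from h import *
go([640,185,100])
for n in('side','top'):
  c=arm.capture(n);cv2.imwrite('pics/%s6.png'%n,c['color'])
c=arm.capture('side')
cv2.imwrite('pics/s6.png',cv2.resize(c['color'][150:270,270:430],None,fx=5,fy=5,interpolation=2))"
```

```text
t: 17.77
ee_pos: [637.5, 179.5, 119.6]
ee_rot: [3.124, 0.025, 3.138]
force: [-0.4, -0.2, -0.1]
grip_width: 0.1
t 17.7667 pos [637.5 179.5 119.6] rot [3.124 0.025 3.138] F [-0.4 -0.2 -0.1] w 0.1 shift mm [-2.   5.2 19.7] turn -0.004
```

View pics/s6.png

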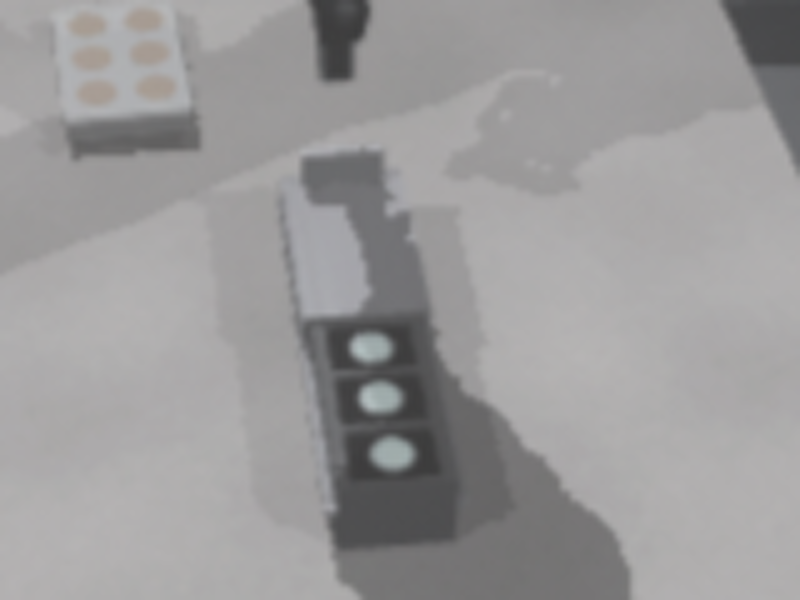

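All three cubes are flush in the bays (tops at 371,347, 380,398 and 392,453), and the fingers stand beyond the lug (343,165). I'll go down behind the lug.

```bash
python3 -m crank '[[-0.001,0.006,0.01,0,1],[-0.001,0.003,0.02,0,1],[0,0,0.012,0,1],[0,0,0.005,0,1],[0,0,0,0,1]]' 50
python3 -c "
from h import *
go([640,172,63])"
```

```text
t: 18.33
ee_pos: [642.8, 176.7, 69.4]
ee_rot: [3.128, 0.026, 3.124]
force: [-0.5, -0.1, -0.0]
grip_width: 0.2
t 18.3333 pos [642.8 176.7  69.4] rot [3.128 0.026 3.124] F [-0.5 -0.1 -0. ] w 0.2 shift mm [ 2.9 -4.9  6.3] turn -0.018
```

```bash
python3 -m crank '[[0.002,0,0.004,-0.01,1],[0,-0.003,0,0,1],[0,-0.003,0,0,1],[0,-0.003,0,0,1],[0,-0.003,0,0,1]]' 50
python3 -c "
from h import *
go([640,43,64])"
```

```text
t: 18.75
ee_pos: [641.1, 163.2, 65.9]
ee_rot: [3.128, 0.026, 3.134]
force: [-0.2, 1.5, -1.2]
grip_width: 0.1
t 18.75 pos [641.1 163.2  65.9] rot [3.128 0.026 3.134] F [-0.2  1.5 -1.2] w 0.1 shift mm [   0.2 -120.2    0.2] turn -0.008
```

```bash
python3 -m crank '[[0,-0.008,0,0,1],[0,-0.008,0,0,1],[0,-0.008,0,0,1],[0,-0.008,0,0,1],[0,-0.008,0,0,1],[0,-0.008,0,0,1],[0,-0.008,0,0,1],[0,-0.008,0,0,1],[0,-0.004,0,0,1]]' 50
python3 -c "
from h import *
go([640,43,65])
c=arm.capture('side');print([(r['score'],ray(c,r['pixel'],70)) for r in arm.trace('side','cover_lug')[:1]])"
```

```text
t: 19.5
ee_pos: [641.2, 87.2, 66.4]
ee_rot: [3.127, 0.029, 3.133]
force: [0.2, 1.8, -0.2]
grip_width: -0.1
t 19.5 pos [641.2  87.2  66.4] rot [3.127 0.029 3.133] F [ 0.2  1.8 -0.2] w -0.1 shift mm [  0.9 -44.2   0.7] turn -0.009
[(0.98, array([635.97426768,   4.47548562,  70.        ]))]
```

```bash
python3 -m crank '[[0,-0.008,0,0,1],[0,-0.008,0,0,1],[0,-0.006,0,0,1],[0,-0.004,0,0,1],[0,-0.003,0,0,1],[0,-0.002,0,0,1]]' 50
python3 -c "
from h import *
go([640,43,65])"
```

```text
t: 20.1
ee_pos: [641.2, 55.1, 66.1]
ee_rot: [3.127, 0.029, 3.135]
force: [-0.1, 0.7, 0.5]
grip_width: 0.3
t 20.1 pos [641.2  55.1  66.1] rot [3.127 0.029 3.135] F [-0.1  0.7  0.5] w 0.3 shift mm [  1.1 -12.1   0.9] turn -0.007
```

```bash
python3 -m crank '[[0,-0.003,0,0,1],[0,-0.003,0,0,1],[0,-0.002,0,0,1],[0,-0.002,0,0,1]]' 50
python3 -m crank '[[0,-0.002,0,0,1],[0,-0.001,0,0,1]]' 50
```

```text
t: 20.43
ee_pos: [641.1, 48.5, 66.0]
ee_rot: [3.122, 0.029, 3.138]
force: [-0.1, 12.9, 2.6]
grip_width: -0.1
t: 20.6
ee_pos: [641.0, 48.9, 66.1]
ee_rot: [3.118, 0.029, 3.141]
force: [0.7, 2.9, 1.0]
grip_width: -0.1
```

```bash
python3 -m crank '[[0,0.006,0,0,1],[0,0.01,0,0,1],[0,0.01,-0.015,0,1],[0.02,0.02,-0.025,0,1],[0.03,0.02,-0.015,0,1],[0.035,0.02,0,0,1],[0.035,0.02,0,0,1],[0.03,0.02,0,0,1],[0,0,0,0,1]]' 50
python3 -c "
from h import *
go([640,43,65])
c=arm.capture('side');a=c['color'][180:270,290:410]
cv2.imwrite('pics/s7.png',cv2.resize(a,None,fx=6,fy=6,interpolation=2))
print('lug shut exp',proj(c,[640.5,26.8,80.5]),'coveredge L,R exp',proj(c,[608,-90.7,54.5]),proj(c,[673,-90.7,54.5]))
for n in('plate','canister','sliderack','cover_lug'):
  print(n,[r['pixel'] for r in arm.trace('side',n)[:1]])"
```

```text
t: 21.35
ee_pos: [482.6, 180.7, 119.8]
ee_rot: [3.121, 0.027, 3.139]
force: [0.8, 0.8, 0.5]
grip_width: -0.2
t 21.35 pos [482.6 180.7 119.8] rot [3.121 0.027 3.139] F [0.8 0.8 0.5] w -0.2 shift mm [-156.2 -138.4   56.3] turn -0.003
lug shut exp [np.float64(343.6768322127194), np.float64(207.82244716668984)] coveredge L,R exp [np.float64(336.89704330178455), np.float64(246.52157982159292)] [np.float64(361.6453332624965), np.float64(244.70651790368322)]
plate [[298.2, 166.2]]
canister [[273.1, 335.9]]
sliderack [[344.9, 322.2]]
cover_lug [[345.1, 224.8]]
```

View pics/s7.png

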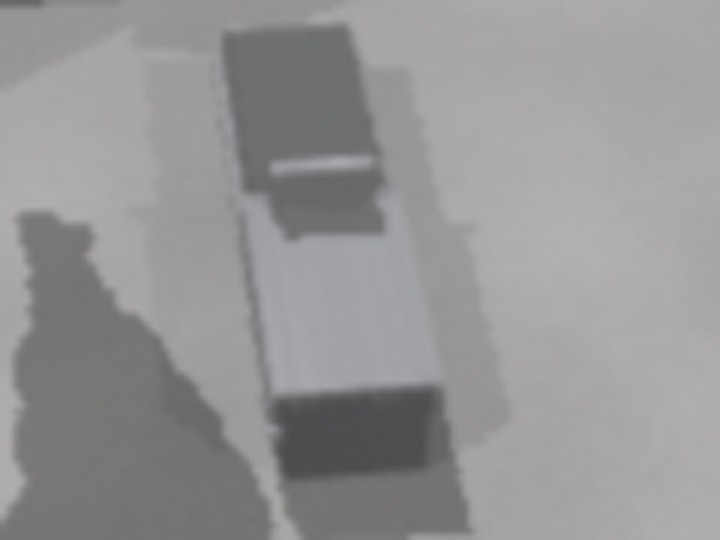

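The cover reaches the case's -y end. The lug top is at (322,166) in the crop, pixel (343.7, 207.7), against (343.7, 207.8) expected when shut. The three bystanders are where they were to within a few pixels.

```bash
python3 -c "
from station import arm
print(arm.close_job())"
```

```text
the job is handed in; nothing more can be done
None
```

The job is done and handed in at about 21 s of the 67 s allowed. Both cubes are packed home, the cover is shut and the gripper is clear of the case.

- **Which bay is deep:** I touched the floor of the middle bay with the closed fingers. It stopped at z = 18.0 mm, 32 mm below the rim, so the middle bay is the shallow one. The tall cube went into the end bay and the short cube into the middle bay.
- **Cubes home:** I pressed each one down until it stopped. The fingers read 48.1 mm (tall) and 47.9 mm (short), against the 48 mm expected at home. A picture before closing showed all three tops flush.
- **Cover:** It slid with about 2 N and met its end stop, where the force was 13 N. The last picture shows it over the bays, with the lug within about 0.1 pixel of its expected shut position. The bystanders appear unmoved: their detected positions changed by only 1 to 4 pixels, which is about the detector's noise.

**Checks that didn't go cleanly:**
- **Force peaks:** The forces briefly peaked at about 45 N on the floor touch and 53 N pressing the short cube home. Both were fingertip contacts, below the 120 N wrist limit but above the 40 N limit that applies to the arm and gripper body.
- **Tall cube grip:** The first grip was 8 mm off centre, so I opened the gripper and took the cube again.
- **Lug position:** During the push, the network placed the lug about 60 mm from where it had to be, because it marked the whole cover. I ignored that reading and used the picture.

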